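Find the clear slot of a knife block with a feeler blade

TASK

A bit of black rubber is stuck out of sight deep in two of the three slots of the low wooden knife block. Take the feeler blade by its blue handle out of its white stand, feel gently down the slots with it, never forcing it where it jams, and leave it standing fully home, guard down on the block, in the slot that it fits. Do not disturb the timer, the salt shaker or the coffee pod behind.

Things in the scene. Friction and masses are not known exactly. Their poses are not given: they have to be found in the camera images.
- gauge_grip (a point): centre of the blue handle, 32 (x) x 18 (y) x 60 mm high, of the rigid feeler (about 90 g; z up from tip to handle). Below the handle: dark guard plate 46 x 22 x 5 mm, then steel blade 34 (x) x 4 (y) x 60 mm long with rounded tip. This point is 30 mm above the guard's top, 95 mm above the tip. The feeler starts upright in its stand; grip the 18 mm
- gauge_tip (a point): middle of the lower end of the feeler blade; axes as for gauge_grip. 60 mm below the underside of the guard
- gauge_stand: white plastic stand, fixed, 70 (x) x 56 (y) x 70 mm high, origin at the centre of its underside; the feeler stands in its top slot (40 mm along x, 7 mm across y), blade 60 mm deep, to be lifted straight up
- knife_block: low wooden knife block, fixed, 80 (x) x 120 (y) x 85 mm high, origin at the centre of its underside. Slots along x, 38 mm apart in y. In two, wood is stuck, its top 20 to 40 mm below the block's top: the blade jams there. In the third the blade goes in 60 mm, guard on the block. Which is clear varies; the poses do not tell
- slot_left (a point): centre of the mouth of the knife block's left (+y) slot, on the top face 85 mm above the worktop. Axes as the block's: x along the slot, y across it, z up. The slot is 40 mm long and 6 mm wide, with a mouth flared to about 11 mm over the top 8 mm, and 70 mm deep. It may be blocked out of sight
- slot_middle (a point): centre of the mouth of the knife block's middle slot, on the top face 85 mm above the worktop. Axes as the block's: x along the slot, y across it, z up. The slot is 40 mm long and 6 mm wide, with a mouth flared to about 11 mm over the top 8 mm, and 70 mm deep. It may be blocked out of sight
- slot_right (a point): centre of the mouth of the knife block's right (-y) slot, on the top face 85 mm above the worktop. Axes as the block's: x along the slot, y across it, z up. The slot is 40 mm long and 6 mm wide, with a mouth flared to about 11 mm over the top 8 mm, and 70 mm deep. It may be blocked out of sight
- timer: white wind-up kitchen timer, 68 mm across, 54 mm high, loose, origin under its centre; leave alone
- salt: salt shaker, 44 mm across, 90 mm high, loose, origin under its centre; leave alone
- pod: dark blue coffee pod, 50 mm across, 44 mm high, loose, origin under its centre; leave alone
Things that resemble listed ones, but are neither listed nor needed, are in the scene too. Of the things that look like the part that bears gauge_grip, the smallest one is meant.

How it is judged:
By the outcome, as a careful person would: the job done as asked, in the order asked, and still so for the second after the job is handed in, with the robot touching nothing.
It also fails if it takes over 58 s, if anything falls off the work surface, if the arm or the gripper's body presses on something with over 40 N, if the wrist force passes 120 N, or if a joint passes its speed limit or range.

ROBOT

A 7-joint arm with a two-finger parallel gripper is mounted at the origin on a cart in front of the work surface, level with it; the furniture and walls round the work are solid. World frame = base frame: x ahead of the robot, y to its left, z up, the work surface at z = 0. Lengths are in m, angles in rad, forces in N, time in s.
With the tool pointing down it reaches from about 0.4 to 0.875 m from the base axis. Payload 19.3 kg.
Tool frame: the origin (TCP) lies midway between the tips of the shut fingers; the grasp point (between the pads) lies r.grip_depth behind it (r.grip_depth is the distance from the TCP to the grasp point, in m); z points along the fingers, y is the direction in which the jaws open and shut (so a half turn about z gives the same grasp; the last joint's range is limited). The gripper opens to 85 mm and grips with 20 to 120 N. Pads are 22 mm wide; open, the fingers measure 114 mm over their backs; the gripper's body (76 mm by 85 mm) begins 54 mm behind the grasp point. The pads swing forward as they close: fully open they stand 13 mm farther back than shut.
Start: joints at [-0.07, 0.521, -0.036, 1.599, 0.021, 1.021, -0.113], TCP at [0.625, -0, 0.231] pointing down, gripper open.
Joint ranges: [-2.91, 2.91], [-0.3, 2.13], [-1.5, 1.42], [0.17, 2.43], [-1.26, 4.41], [0.16, 1.93], [-2.52, 2.52]. Speed limits (rad/s): [1.89, 1.89, 2.39, 2.39, 3.01, 3.01, 3.01].

INTERFACE

Orientations are given as a 3x3 rotation matrix whose columns are the frame's x, y, z axes.
In Python, from rig import state, read_camera, ticket, r gives the robot as it stands. The module is installed in compiled form; this text tells all that it offers.
- The arm moves only by the shell command python3 -m handwheel 'ROWS'. ROWS is text: rows parted by semicolons, each of 7 numbers parted by spaces: the shift along the world's x, y, z in m, then the turn, a rotation vector about the world's x, y, z in rad, then the finger opening in m, from 0 to 0.0854. In form: tx ty tz ax ay az claw; .... A call has 1 to 8 rows; each row is the pose to reach, as a shift and turn from the pose commanded when the call began; what a row does not reach only later rows make up. A row lasts 1/10 s, in which the tool goes at most 50 mm and 8.59 degrees, less where a joint would pass 70% of its speed; a pose out of reach is approached as far as the arm can. A call with a gripper value outside its range is refused whole. The fingers move at their own pace and stop on an object; the grip force is fixed at half the most. Time passes only in rows, so rows that repeat a pose let the fingers close. It gives the time, the measured TCP pose, the force and the opening at its end, in the units of the state.
- state(): the state, without advancing time (a new reading comes with each control period).
- read_camera(name): name is "scene" or "side" or "wrist"; returns a dict with "image" (400x640x3 uint8, blue, green, red), "camera_matrix" (3x3 intrinsics, pixels), "dist" ([k1, k2, p1, p2, k3] as OpenCV has them; the pictures are not rectified), "cam_to_world" (4x4, takes a point from camera to world coordinates); the wrist camera has in their place "tool_from_camera" (4x4, takes a point from camera to tool coordinates, whose origin is the TCP and whose axes are the flange's). Camera axes: x right, y down, z forward; pixel columns grow to the right and rows downward; lengths in m; the calibration is good to about 2 mm. A picture is of the moment at which its call begins: read the wrist's pose just before it. There is no depth.
- ticket.job_done(): hands the job in, once; it reports no verdict.
The state is a dict: "time_s": time; "joint_positions": joint angles; "dq": joint speeds; "joint_efforts": joint torques, N m; "position": TCP position; "tcp_rot": TCP orientation; "force": force on the tool from outside, world axes, zero at the start; "ft_torque": the same for the moment, N m; "finger_gap": opening from 0.0 (shut) to 1.0 (fully open).
Only numpy, scipy, OpenCV 4.12 (cv2) and the standard library are available. Lean on these libraries where they do the work, as an engineer would, in place of code of your own. Each camera call takes 0.05 s, during which the arm holds its last target.

## Working session

There is one attempt and no reset: what is moved stays moved. The work goes in short steps, Python scripts to look and compute and a shell command to move; the robot and the scene stay as the last step left them, time stands still between calls to the robot, and variables do not carry over. Pictures are saved under pics/ and viewed, and the job is handed in when it is done.

```bash
mkdir -p pics
python3 - <<'E'
from rig import state, read_camera, r
import cv2, numpy as np, pickle
s=state(); print(s, r.grip_depth)
d={}
for n in ["scene","side","wrist"]:
    d[n]=read_camera(n); cv2.imwrite(f"pics/{n}0.png",d[n]["image"])
    print(n,{k:np.round(v,4).tolist() for k,v in d[n].items() if k!="image"})
d["state"]=s
pickle.dump(d,open("d0.pkl","wb"))
E
```

```text
{'time_s': 0.0, 'joint_positions': array([-0.07024724,  0.52200249, -0.03633858,  1.60000599,  0.02119476,
        1.02109097, -0.11282147]), 'dq': array([-1.33476804e-03, -1.18032987e-06,  6.50928055e-04,  5.63416760e-04,
        7.39803381e-04, -1.16851234e-04, -2.27540040e-03]), 'joint_efforts': array([-4.24098413e-03, -9.27110124e+01,  1.97758444e+00, -3.69928443e+01,
        1.76317629e-02,  8.19846697e-03, -6.58496788e-05]), 'position': array([6.24663885e-01, 6.34617634e-07, 2.30733501e-01]), 'tcp_rot': array([[-2.27534223e-05,  9.99999373e-01, -1.11984418e-03],
       [ 9.99999997e-01,  2.26750051e-05, -7.00377503e-05],
       [-7.00123139e-05, -1.11984577e-03, -9.99999371e-01]]), 'force': array([-0.02398861,  0.14005642,  0.07241106]), 'ft_torque': array([-0.0377603 , -0.03514017,  0.02741714]), 'finger_gap': 1.0014404640102408} 0.0187
scene {'camera_matrix': [[433.1527, 0.0, 320.4448], [0.0, 433.1527, 198.9806], [0.0, 0.0, 1.0]], 'dist': [-0.0873, 0.0, 0.0, 0.0, 0.0], 'cam_to_world': [[-0.8507, -0.2225, 0.4762, 0.2095], [-0.5256, 0.3695, -0.7662, 0.7055], [-0.0055, -0.9022, -0.4313, 0.452], [0.0, 0.0, 0.0, 1.0]]}
side {'camera_matrix': [[465.1503, 0.0, 314.4492], [0.0, 465.1503, 203.474], [0.0, 0.0, 1.0]], 'dist': [-0.0727, 0.0, 0.0, 0.0, 0.0], 'cam_to_world': [[0.9378, -0.1643, 0.3059, 0.3475], [-0.3465, -0.5018, 0.7925, -0.6508], [0.0233, -0.8492, -0.5276, 0.5545], [0.0, 0.0, 0.0, 1.0]]}
wrist {'camera_matrix': [[282.4372, 0.0, 317.4733], [0.0, 282.4372, 202.0593], [0.0, 0.0, 1.0]], 'dist': [-0.0496, 0.0, 0.0, 0.0, 0.0], 'tool_from_camera': [[0.0005, -0.9534, -0.3016, 0.0769], [1.0, 0.0007, -0.0003, 0.0004], [0.0005, -0.3016, 0.9534, -0.142], [0.0, 0.0, 0.0, 1.0]]}
```

View pics/scene0.png

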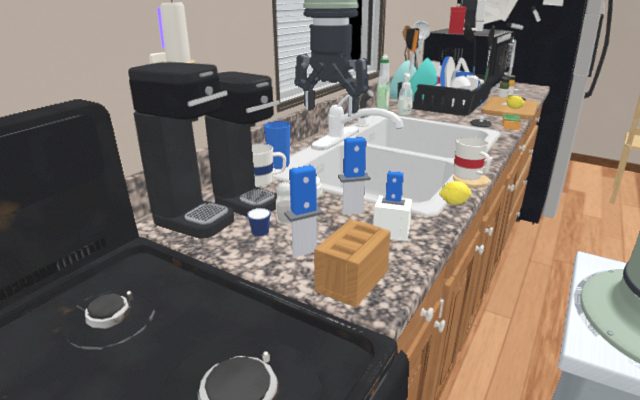

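View pics/side0.png

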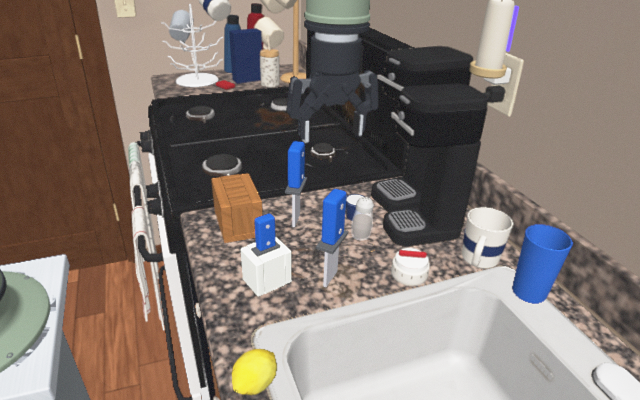

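View pics/wrist0.png

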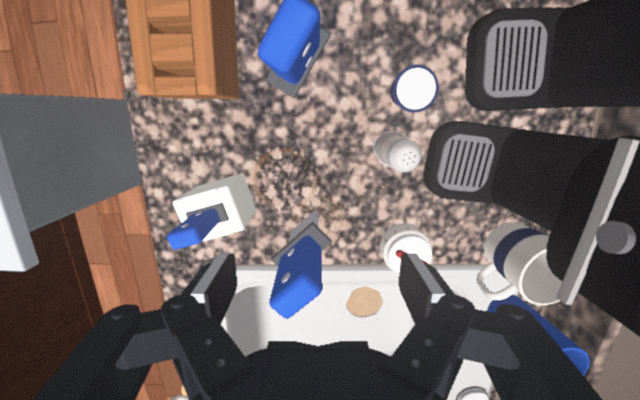

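The blue-handled lookalikes are at scene (303,190), a big one by the block, scene (355,160), a big one behind, and scene (395,187), a small one in the white stand. The last fits, being the smallest and in the stand. I'll confirm this in enlarged crops.

Run:
```python
import pickle,cv2,numpy as np
d=pickle.load(open("d0.pkl","rb"))
def crop(n,x0,y0,x1,y1,f,name):
    im=d[n]["image"][y0:y1,x0:x1]
    cv2.imwrite(f"pics/{name}.png",cv2.resize(im,None,fx=f,fy=f,interpolation=cv2.INTER_CUBIC))
crop("scene",305,160,425,310,4,"c_scene")
crop("side",200,165,300,300,4,"c_side")
crop("wrist",120,0,260,100,5.5,"c_wb")
crop("wrist",160,160,270,260,6,"c_ws")
```

```text
(no output)
```

View pics/c_scene.png

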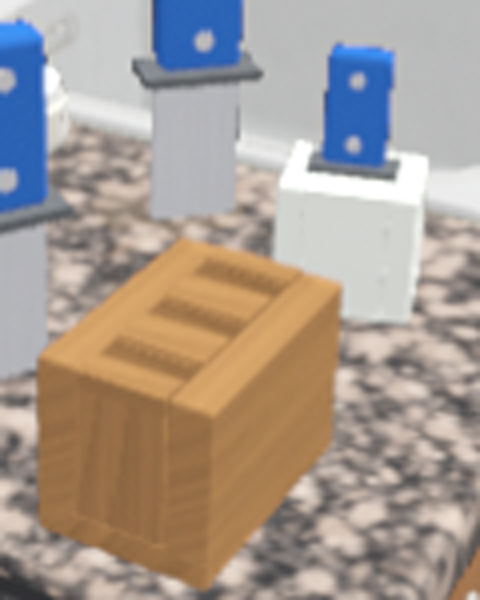

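View pics/c_side.png

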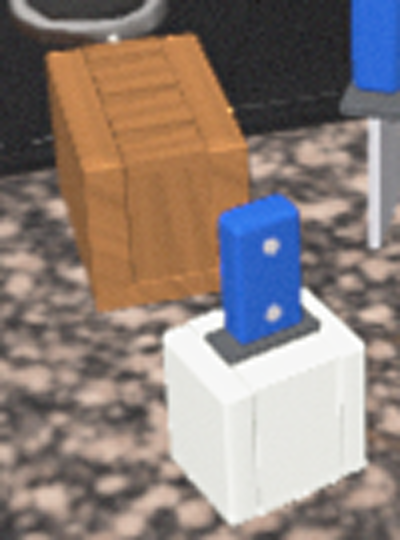

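View pics/c_wb.png

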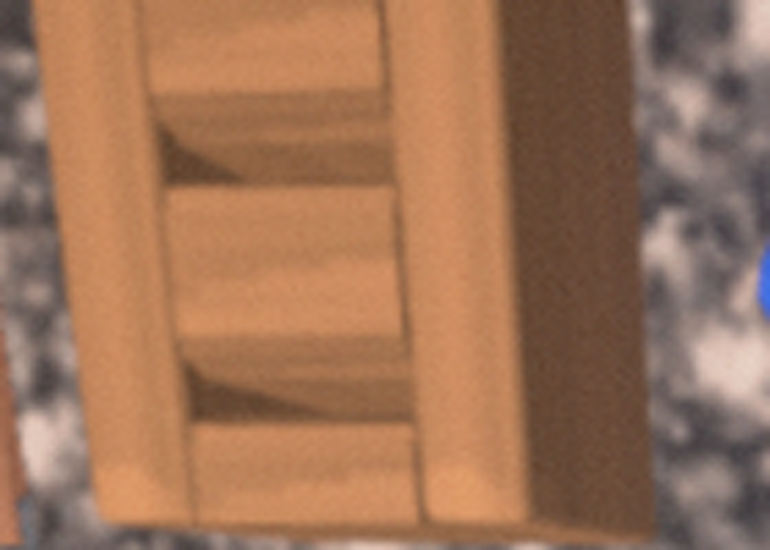

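View pics/c_ws.png

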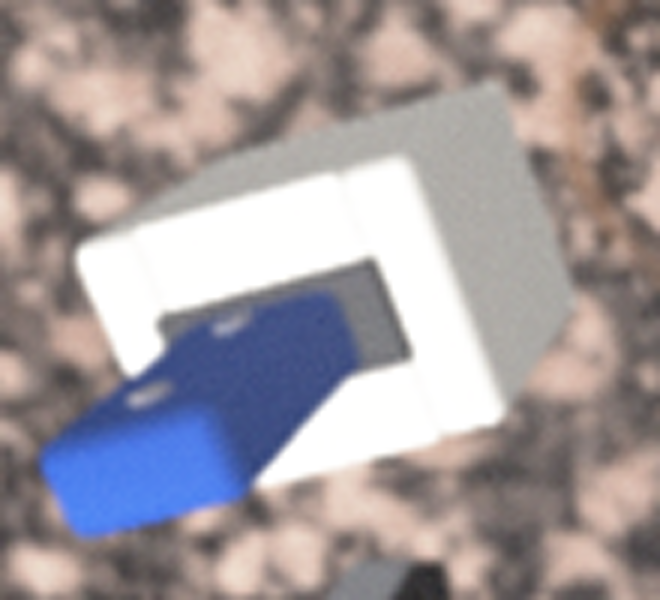

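```bash
cat > h.py <<'E'
import numpy as np, cv2, pickle
from scipy.optimize import least_squares
def cam(d,n,s=None):
    c=d[n]
    if n.startswith("wrist"):
        s=s if s is not None else d["state"]; T=np.eye(4); T[:3,:3]=s["tcp_rot"]; T[:3,3]=s["position"]; M=T@c["tool_from_camera"]
    else: M=c["cam_to_world"]
    return c["camera_matrix"],c["dist"],np.array(M)
def proj(c,P):
    K,D,M=c; W=np.linalg.inv(M)
    return cv2.projectPoints(np.array(P,float).reshape(-1,3),cv2.Rodrigues(W[:3,:3])[0],W[:3,3],K,D)[0].reshape(-1,2)
def ray(c,uv):
    K,D,M=c; p=cv2.undistortPoints(np.array(uv,float).reshape(-1,1,2),K,D).reshape(2)
    v=M[:3,:3]@np.array([p[0],p[1],1]); return M[:3,3],v
def toz(c,uv,z):
    o,v=ray(c,uv); return o+v*(z-o[2])/v[2]
def l2w(p,P):
    x,y,a=p[:3]; P=np.array(P,float); R=np.array([[np.cos(a),-np.sin(a)],[np.sin(a),np.cos(a)]])
    Q=P.copy(); Q[:,:2]=P[:,:2]@R.T+[x,y]; return Q
def fit(obs,p0,verbose=True):
    # obs: list of (cam, [local pts], [pix])
    f=lambda p: np.concatenate([(proj(c,l2w(p,P))-np.array(U)).ravel() for c,P,U in obs])
    s=least_squares(f,p0,loss="soft_l1")
    if verbose:
        for c,P,U in obs: print(np.round(proj(c,l2w(s.x,P))-np.array(U),1).tolist())
    return s.x
E
python3 - <<'E'
from h import *
d=pickle.load(open("d0.pkl","rb"))
S,Sd,W=[cam(d,n) for n in("scene","side","wrist")]
sc=lambda L:[(u/4+305-.375,v/4+160-.375) for u,v in L]
si=lambda L:[(u/4+200-.375,v/4+165-.375) for u,v in L]
wb=lambda L:[(u/5.5+120-.4,v/5.5-.4) for u,v in L]
ws=lambda L:[(u/6+160-.4,v/6+160-.4) for u,v in L]
a,b,z=.035,.028,.07
A,B,C,D=[-a,b,z],[a,b,z],[a,-b,z],[-a,-b,z]
st=[(S,[B,A,C,D],sc([(277,188),(413,200),(300,143),(427,155)])),
(Sd,[D,C,B,A],si([(232,400),(363,350),(300,290),(165,340)])),
(W,[A,B,C],ws([(78,255),(410,155),(505,420)]))]
print("stand alone each");
for o in st: 
    p=fit([o],[.5,.05,.3],0);print(np.round(p,4))
print("stand",np.round(fit(st,[.5,.05,.3]),4))
a,b,z=.04,.06,.085
A,B,C,D=[-a,b,z],[a,b,z],[a,-b,z],[-a,-b,z]
bl=[(S,[B,A,D,C],sc([(40,358),(212,415),(342,285),(182,238)])),
(Sd,[D,C,B,A],si([(93,165),(248,138),(190,37),(48,52)])),
(W,[D,C],wb([(98,522),(525,520)]))]
for o in bl: 
    p=fit([o],[.48,.25,0],0);print(np.round(p,4))
print("block",np.round(fit(bl,[.48,.25,0]),4))
# others
print("pod",toz(W,(415,88),.044),"salt",toz(W,(405,157),.09),"timer",toz(W,(407,247),.054))
E
```

```text
stand alone each
[ 0.4981 -0.0355  0.2598]
[ 0.4985 -0.0396  0.2881]
[ 0.4994 -0.0361  0.2803]
[[-0.6, -0.7], [1.1, 0.5], [-1.9, -1.0], [0.1, -0.2]]
[[-1.0, 1.0], [2.1, -1.4], [0.2, -2.4], [-0.9, -1.3]]
[[-1.6, -0.1], [-0.3, 0.2], [1.3, 0.8]]
stand [ 0.499  -0.0364  0.2781]
[ 0.4871  0.1563 -0.0123]
[0.4897 0.1593 0.0144]
[ 0.4877  0.1556 -0.0126]
[[-1.5, -0.3], [0.3, 0.4], [0.6, -0.9], [-0.4, -0.7]]
[[-2.3, 1.6], [0.3, 1.6], [0.9, -1.2], [-1.2, 0.4]]
[[-1.0, 0.0], [1.4, -0.4]]
block [ 0.4878  0.1558 -0.0096]
pod [0.73155427 0.10408341 0.044     ] salt [0.71273549 0.03498957 0.09      ] timer [ 0.7370684  -0.08299542  0.054     ]
```

Run:
```python
from h import *
d=pickle.load(open("d0.pkl","rb"))
S,Sd,W=[cam(d,n) for n in("scene","side","wrist")]
for n,u,v in(("big1",(304,252),(295,226)),("big2",(353,213),(328,285))):
    print(n,toz(S,u,0),toz(Sd,v,0))
# tops
def tri(c1,u1,c2,u2):
    o1,a=ray(c1,u1);o2,b=ray(c2,u2)
    t=np.linalg.lstsq(np.c_[a,-b],o2-o1,rcond=None)[0];p,q=o1+a*t[0],o2+b*t[1];return (p+q)/2,np.linalg.norm(p-q)
print(tri(S,(303,167),Sd,(297,143)),tri(S,(355,139),Sd,(335,193)))
# handle top centre of small
print(tri(S,(305+362/4,160+48/4),Sd,(200+260/4,165+205/4)))
```

```text
big1 [0.61110101 0.12065691 0.        ] [0.59931304 0.11104923 0.        ]
big2 [ 0.60668768 -0.07283739  0.        ] [ 0.59716225 -0.08140209  0.        ]
(array([0.60658915, 0.12600162, 0.18001434]), np.float64(0.004441368070415411)) (array([ 0.60590045, -0.06741861,  0.17758609]), np.float64(0.003932702987285945))
(array([ 0.49859257, -0.03542275,  0.13625395]), np.float64(0.0024193752760304195))
```

Run:
```python
import pickle,cv2
d=pickle.load(open("d0.pkl","rb"))
cv2.imwrite("pics/c_l.png",cv2.resize(d["wrist"]["image"][0:330,130:450],None,fx=1.8,fy=1.8,interpolation=cv2.INTER_CUBIC))
```

```text
(no output)
```

View pics/c_l.png

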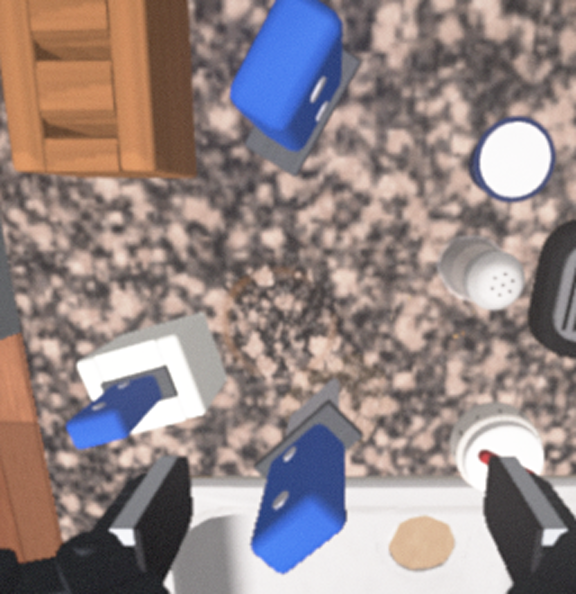

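The small blue feeler in the white stand (wrist crop about (120,410)) is the target. Its handle top triangulates to z=0.136, against 0.135 expected. The two free-standing ones are 180 mm tall. Next I'll go above the stand.

```bash
python3 -m handwheel '-0.1257 -0.036 0.01 0 0 -1.293 0.06; -0.1257 -0.036 0.01 0 0 -1.293 0.06; -0.1257 -0.036 0.01 0 0 -1.293 0.06; -0.1257 -0.036 0.01 0 0 -1.293 0.06; -0.1257 -0.036 0.01 0 0 -1.293 0.06; -0.1257 -0.036 0.01 0 0 -1.293 0.06; -0.1257 -0.036 0.01 0 0 -1.293 0.06; -0.1257 -0.036 0.01 0 0 -1.293 0.06'; python3 -c "
from rig import state; s=state(); print(s['joint_positions'],s['tcp_rot'],s['position'])"
```

```text
time_s: 0.95
position: [0.4992, -0.036, 0.2412]
tcp_rot: [[0.934, 0.356, -0.0], [0.356, -0.934, 0.0], [-0.0, -0.0, -1.0]]
force: [-0.2, -0.6, 0.3]
finger_gap: 0.703
[-0.22185834  0.31757041  0.22129385  1.91949374 -0.08673896  0.91376785
 -1.16453128] [[ 9.34305467e-01  3.56473375e-01 -1.66135693e-04]
 [ 3.56473387e-01 -9.34305475e-01  5.45290708e-05]
 [-1.35783326e-04 -1.10169762e-04 -9.99999985e-01]] [ 0.49919052 -0.03601796  0.24122883]
```

```bash
python3 -m handwheel '0 0 0 0 0 -0.088 0.06; 0 0 0 0 0 -0.088 0.06; 0 0 0 0 0 -0.088 0.06'
cat > snap.py <<'E'
import sys,pickle,cv2
from rig import state,read_camera
tag=sys.argv[1]; d={}
d["state"]=state()
for n in sys.argv[2:]:
    d[n]=read_camera(n); cv2.imwrite(f"pics/{n}_{tag}.png",d[n]["image"])
pickle.dump(d,open(f"d_{tag}.pkl","wb"))
E
python3 snap.py above wrist
```

```text
time_s: 1.25
position: [0.4992, -0.0359, 0.2412]
tcp_rot: [[0.959, 0.282, -0.0], [0.282, -0.959, -0.0], [-0.0, -0.0, -1.0]]
force: [-0.2, -0.1, 0.2]
finger_gap: 0.705
```

View pics/wrist_above.png

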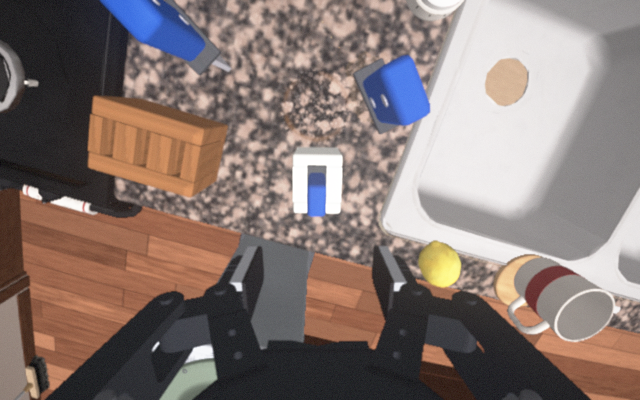

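Run:
```python
from h import *
d=pickle.load(open("d_above.pkl","rb"))
W=cam(d,"wrist"); im=d["wrist"]["image"]
p=[.499,-.0364,.2781]
big=cv2.resize(im[130:230,260:380],None,fx=6,fy=6,interpolation=cv2.INTER_CUBIC)
for P,c in (([[-.035,.028,.07],[.035,.028,.07],[.035,-.028,.07],[-.035,-.028,.07]],(0,0,255)),([[-.016,.009,.135],[.016,.009,.135],[.016,-.009,.135],[-.016,-.009,.135]],(0,255,255))):
    q=((proj(W,l2w(p,P))-[260,130]+.4)*6).astype(np.int32)
    cv2.polylines(big,[q],True,c,1)
cv2.imwrite("pics/ov.png",big)
```

```text
(no output)
```

View pics/ov.png

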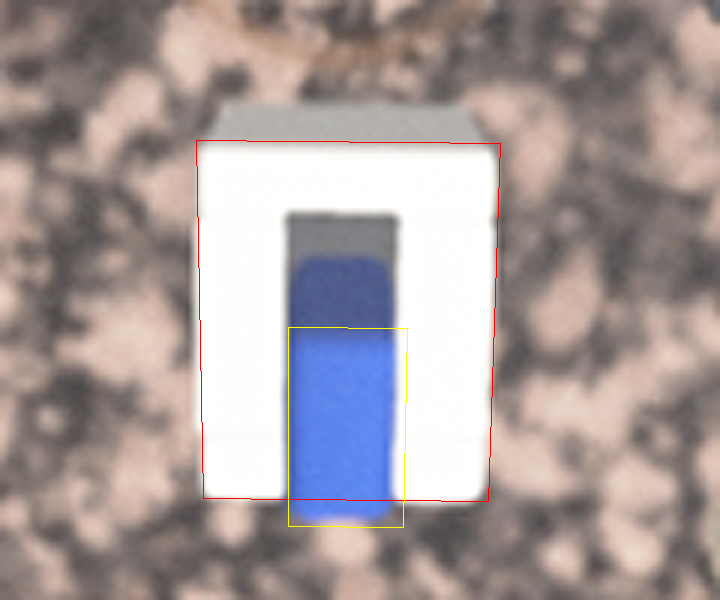

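The overlay confirms the stand and handle poses to about 0.5 mm: red outline on the stand edges, handle centred at crop column 342. Now I'll descend and grip.

```bash
python3 -m handwheel '0 0.0005 -0.04 0 0 0 0.06; 0 0.0005 -0.08 0 0 0 0.06; 0 0.0005 -0.12 0 0 0 0.06; 0 0.0005 -0.14 0 0 0 0.06; 0 0.0005 -0.153 0 0 0 0.06; 0 0.0005 -0.153 0 0 0 0.06; 0 0.0005 -0.153 0 0 0 0.06'; python3 -m handwheel '0 0 0 0 0 0 0.03; 0 0 0 0 0 0 0.01; 0 0 0 0 0 0 0; 0 0 0 0 0 0 0; 0 0 0 0 0 0 0; 0 0 0 0 0 0 0; 0 0 0 0 0 0 0'; python3 snap.py grip side
```

```text
time_s: 2.0
position: [0.4997, -0.0357, 0.089]
tcp_rot: [[0.96, 0.279, 0.001], [0.279, -0.96, 0.0], [0.001, 0.0, -1.0]]
force: [0.5, -0.6, 0.3]
finger_gap: 0.704
time_s: 2.7
position: [0.4997, -0.0354, 0.089]
tcp_rot: [[0.96, 0.279, 0.001], [0.279, -0.96, 0.0], [0.001, 0.0, -1.0]]
force: [-1.8, 0.7, 9.1]
finger_gap: 0.206
```

View pics/side_grip.png

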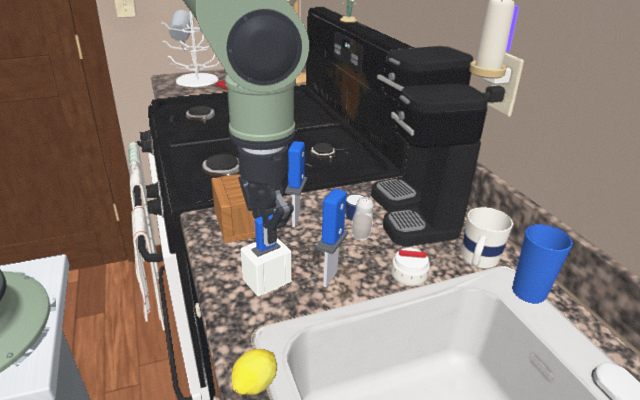

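Gap is 17.5 mm, so the handle is held. Lifting straight up.

```bash
python3 -m handwheel '0 0 0.015 0 0 0 0; 0 0 0.03 0 0 0 0; 0 0 0.05 0 0 0 0; 0 0 0.075 0 0 0 0; 0 0 0.1 0 0 0 0; 0 0 0.125 0 0 0 0; 0 0 0.141 0 0 0 0; 0 0 0.141 0 0 0 0'; python3 snap.py lift wrist side scene
```

```text
time_s: 3.55
position: [0.5001, -0.0355, 0.2313]
tcp_rot: [[0.96, 0.279, 0.003], [0.279, -0.96, 0.0], [0.003, 0.001, -1.0]]
force: [0.6, 1.4, -2.6]
finger_gap: 0.203
```

View pics/wrist_lift.png

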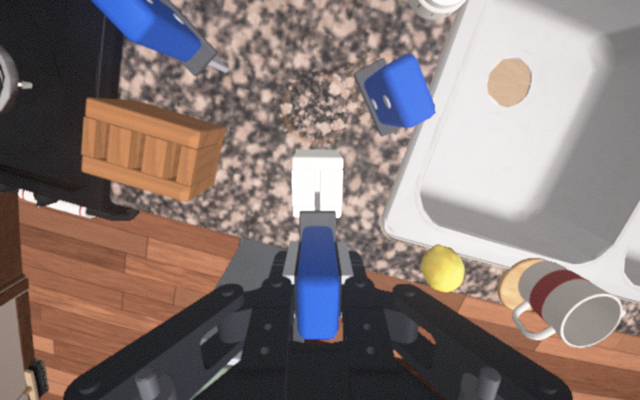

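View pics/side_lift.png

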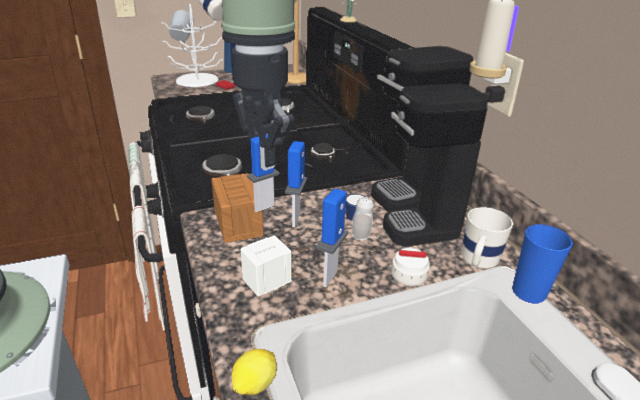

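View pics/scene_lift.png

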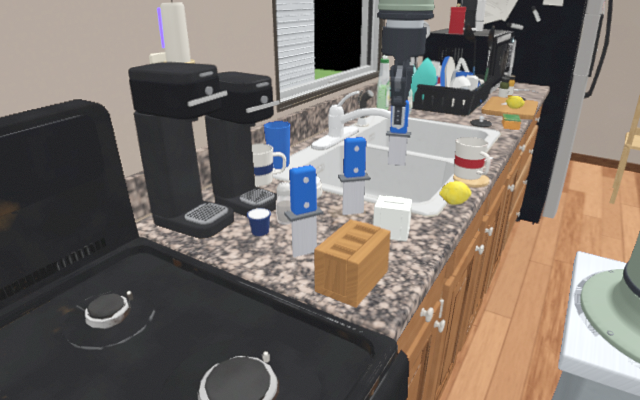

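```bash
cat > inhand.py <<'E'
from h import *
import sys
tag=sys.argv[1]; dx=float(sys.argv[2]); dy=float(sys.argv[3]); dz=float(sys.argv[4])
d=pickle.load(open(f"d_{tag}.pkl","rb"))
c=d["wrist"]; W=(c["camera_matrix"],c["dist"],np.array(c["tool_from_camera"]))
def box(a,b,z): return [[dx+a,dy+b,z],[dx+a,dy-b,z],[dx-a,dy-b,z],[dx-a,dy+b,z]]
big=cv2.resize(c["image"][180:350,270:370],None,fx=5,fy=5,interpolation=cv2.INTER_CUBIC)[:600]
for P,col in ((box(.023,.011,.014+dz),(0,0,255)),(box(.023,.011,.019+dz),(0,0,255)),(box(.016,.009,-.046+dz),(0,255,255)),(box(.017,.002,.079+dz),(0,255,0))):
    q=((proj(W,P)-[270,180]+.4)*5).astype(np.int32); cv2.polylines(big,[q],True,col,1)
cv2.imwrite(f"pics/ih_{tag}.png",big)
E
python3 inhand.py lift 0 0 0
```

```text
(no output)
```

View pics/ih_lift.png

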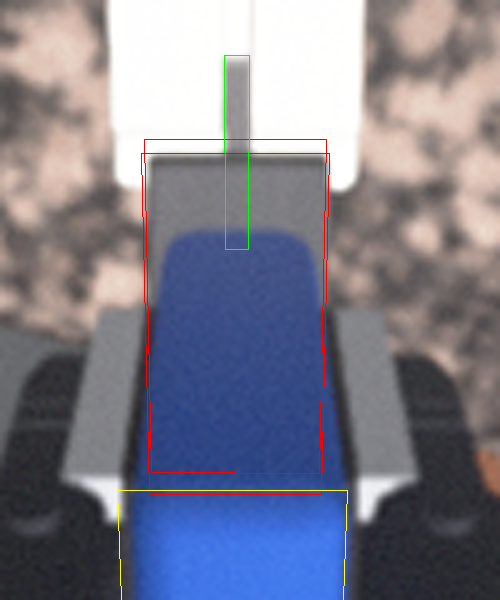

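```bash
python3 -m handwheel '-0.002 0.03 0 0 0 -0.1 0; -0.006 0.07 0 0 0 -0.2 0; -0.01 0.11 0 0 0 -0.289 0; -0.0127 0.14 0 0 0 -0.289 0; -0.0127 0.1535 0 0 0 -0.289 0; -0.0127 0.1535 0 0 0 -0.289 0; -0.0127 0.1535 0 0 0 -0.289 0'; python3 snap.py blk wrist side scene
python3 - <<'E'
from h import *
d=pickle.load(open("d_blk.pkl","rb"))
W=cam(d,"wrist"); im=d["wrist"]["image"]
P=[[-.04,.06,.085],[.04,.06,.085],[.04,-.06,.085],[-.04,-.06,.085]]
q=proj(W,l2w([.4878,.1558,-.0096],P)); print(q)
E
```

```text
time_s: 4.4
position: [0.4865, 0.117, 0.2287]
tcp_rot: [[1.0, -0.007, -0.001], [-0.007, -1.0, -0.001], [-0.001, 0.001, -1.0]]
force: [-0.5, -0.3, -1.8]
finger_gap: 0.202
[[226.67475317 224.29451164]
 [219.39565198 150.74330881]
 [338.20462288 150.85985509]
 [336.33776241 224.75325109]]
```

View pics/wrist_blk.png

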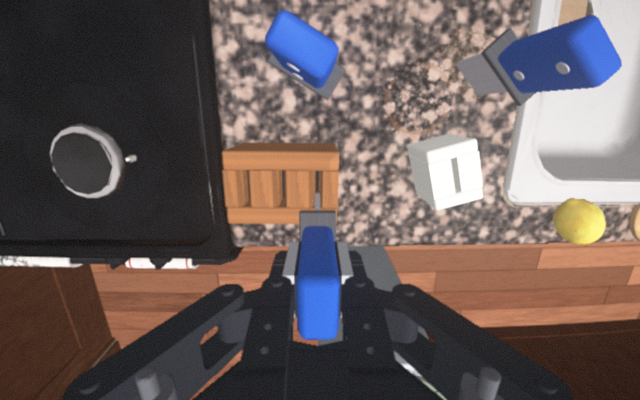

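View pics/side_blk.png

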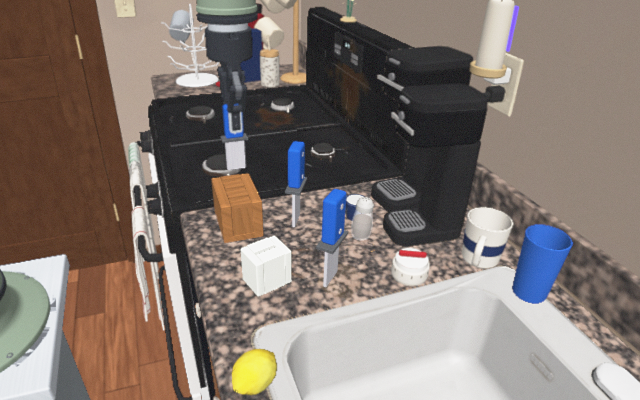

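```bash
cat > ovb.py <<'E'
from h import *
import sys
tag=sys.argv[1]; p=[float(v) for v in sys.argv[2:5]]
d=pickle.load(open(f"d_{tag}.pkl","rb"))
W=cam(d,"wrist"); im=d["wrist"]["image"]
x0,y0,x1,y1=[int(v) for v in sys.argv[5:9]]; f=float(sys.argv[9])
big=cv2.resize(im[y0:y1,x0:x1],None,fx=f,fy=f,interpolation=cv2.INTER_CUBIC)
def dr(P,c): cv2.polylines(big,[((proj(W,l2w(p,P))-[x0,y0]+.4)*f).astype(np.int32)],True,c,1)
dr([[-.04,.06,.085],[.04,.06,.085],[.04,-.06,.085],[-.04,-.06,.085]],(0,0,255))
for k in(-1,0,1):
    y=.038*k; h=.0055
    dr([[-.02,y+h,.085],[.02,y+h,.085],[.02,y-h,.085],[-.02,y-h,.085]],(0,255,0))
cv2.imwrite(f"pics/ovb_{tag}.png",big)
E
python3 ovb.py blk .4878 .1558 -.0096 210 130 350 240 5.5
```

```text
(no output)
```

View pics/ovb_blk.png

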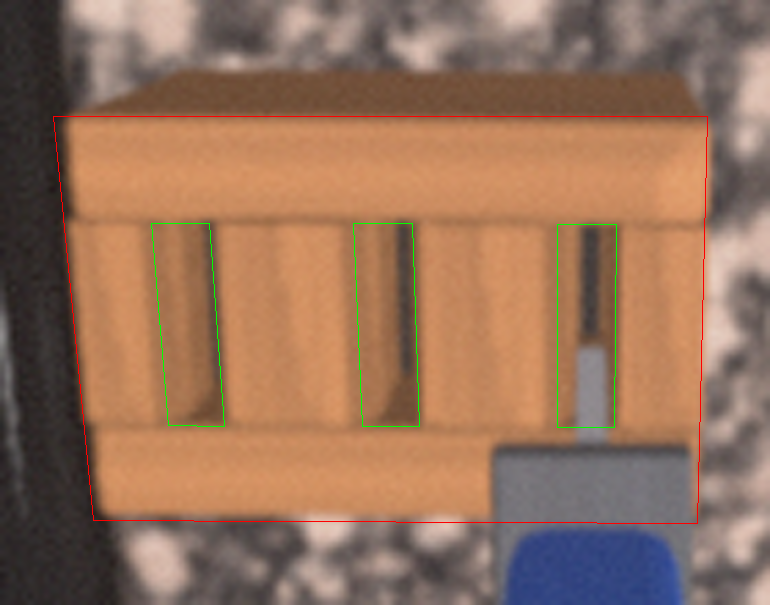

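The overlay matches the three slot mouths (wrist about (243,189), (281,189), (317,189)). Next I'll work out the fine correction.

Run:
```python
from h import *
from rig import state
s=state(); print(s['time_s'],s['position'],np.arctan2(s['tcp_rot'][1,0],s['tcp_rot'][0,0]),s['force'])
print(l2w([.4878,.1558,-.0096],[[0,-.038,.085],[0,0,.085],[0,.038,.085]]))
```

```text
4.55 [0.48670139 0.11663906 0.22913172] -0.008029067592794217 [0.30611361 0.05556119 0.1785535 ]
[[0.48743521 0.11780175 0.085     ]
 [0.4878     0.1558     0.085     ]
 [0.48816479 0.19379825 0.085     ]]
```

```bash
python3 -m handwheel '0.0007 0.0012 -0.02 0 0 0 0; 0.0007 0.0012 -0.04 0 0 0 0; 0.0007 0.0012 -0.055 0 0 0 0; 0.0007 0.0012 -0.061 0 0 0 0; 0.0007 0.0012 -0.061 0 0 0 0'; python3 snap.py r1 wrist; python3 ovb.py r1 .4878 .1558 -.0096 200 130 360 260 5
```

```text
time_s: 5.05
position: [0.4871, 0.1185, 0.1679]
tcp_rot: [[1.0, -0.007, -0.001], [-0.007, -1.0, -0.001], [-0.001, 0.001, -1.0]]
force: [0.1, 0.4, -0.6]
finger_gap: 0.199
```

View pics/ovb_r1.png

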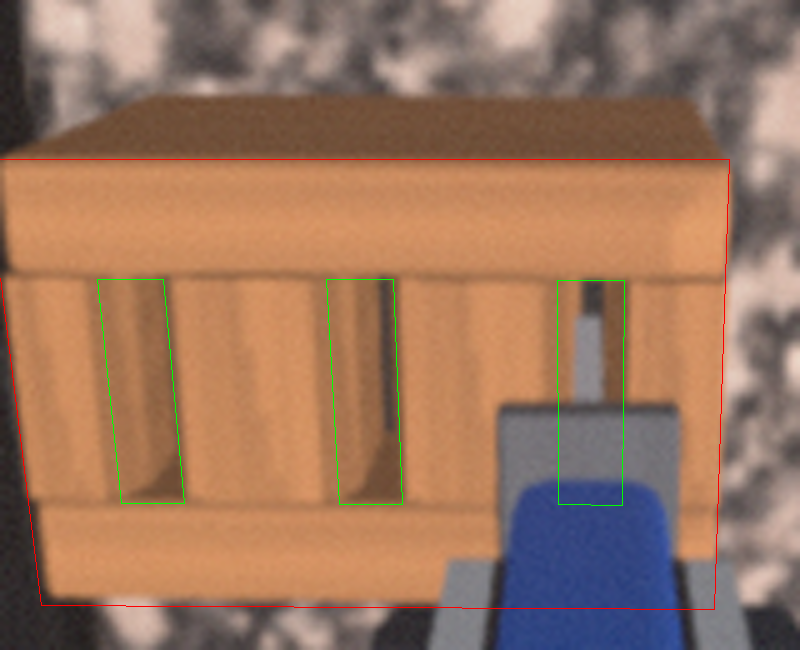

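```bash
python3 -m handwheel '0 -0.0007 -0.004 0 0 0 0; 0 -0.0007 -0.007 0 0 0 0; 0 -0.0007 -0.010 0 0 0 0; 0 -0.0007 -0.010 0 0 0 0'; python3 -m handwheel '0 0 -0.003 0 0 0 0; 0 0 -0.006 0 0 0 0; 0 0 -0.009 0 0 0 0; 0 0 -0.009 0 0 0 0'
```

```text
time_s: 5.5
position: [0.4872, 0.1185, 0.158]
tcp_rot: [[1.0, -0.006, -0.0], [-0.006, -1.0, -0.0], [-0.0, 0.0, -1.0]]
force: [0.2, 0.9, -0.5]
finger_gap: 0.202
time_s: 5.9
position: [0.4871, 0.1183, 0.1488]
tcp_rot: [[1.0, -0.006, -0.001], [-0.006, -1.0, -0.0], [-0.001, 0.0, -1.0]]
force: [0.2, -0.3, -1.4]
finger_gap: 0.203
```

```bash
for i in 1; do python3 -m handwheel '0 0 -0.0015 0 0 0 0; 0 0 -0.003 0 0 0 0; 0 0 -0.003 0 0 0 0'; done; python3 -m handwheel '0 0 -0.0015 0 0 0 0; 0 0 -0.003 0 0 0 0; 0 0 -0.003 0 0 0 0'
```

```text
time_s: 6.2
position: [0.4873, 0.1184, 0.1461]
tcp_rot: [[1.0, -0.006, -0.0], [-0.006, -1.0, -0.0], [-0.0, 0.0, -1.0]]
force: [0.2, -1.7, -2.8]
finger_gap: 0.204
time_s: 6.5
position: [0.4872, 0.1184, 0.1431]
tcp_rot: [[1.0, -0.006, -0.0], [-0.006, -1.0, -0.0], [-0.0, 0.0, -1.0]]
force: [0.9, -1.5, -2.2]
finger_gap: 0.202
```

```bash
python3 -m handwheel '0 -0.0003 -0.0015 0 0 0 0; 0 -0.0003 -0.003 0 0 0 0; 0 -0.0003 -0.003 0 0 0 0'
```

```text
time_s: 6.8
position: [0.4872, 0.1183, 0.1401]
tcp_rot: [[1.0, -0.006, -0.0], [-0.006, -1.0, 0.0], [-0.0, -0.0, -1.0]]
force: [-0.1, -0.9, -2.3]
finger_gap: 0.2
```

```bash
python3 -m handwheel '0 0 -0.0015 0 0 0 0; 0 0 -0.003 0 0 0 0; 0 0 -0.003 0 0 0 0'
```

```text
time_s: 7.1
position: [0.4872, 0.1182, 0.1371]
tcp_rot: [[1.0, -0.006, -0.0], [-0.006, -1.0, 0.0], [-0.0, -0.0, -1.0]]
force: [-0.1, -0.8, -0.8]
finger_gap: 0.202
```

```bash
python3 -m handwheel '0 0 -0.0015 0 0 0 0; 0 0 -0.003 0 0 0 0; 0 0 -0.003 0 0 0 0'
```

```text
time_s: 7.4
position: [0.4872, 0.1182, 0.1341]
tcp_rot: [[1.0, -0.006, -0.0], [-0.006, -1.0, 0.0], [-0.0, -0.0, -1.0]]
force: [0.5, -0.9, -2.3]
finger_gap: 0.205
```

```bash
python3 -m handwheel '0 0 -0.0015 0 0 0 0; 0 0 -0.003 0 0 0 0; 0 0 -0.003 0 0 0 0'
```

```text
time_s: 7.7
position: [0.4872, 0.1182, 0.1311]
tcp_rot: [[1.0, -0.006, -0.0], [-0.006, -1.0, -0.0], [-0.0, 0.0, -1.0]]
force: [0.4, 0.1, -0.9]
finger_gap: 0.201
```

```bash
python3 -m handwheel '0 0 -0.0015 0 0 0 0; 0 0 -0.003 0 0 0 0; 0 0 -0.003 0 0 0 0'
```

```text
time_s: 8.0
position: [0.4872, 0.1182, 0.1281]
tcp_rot: [[1.0, -0.006, -0.0], [-0.006, -1.0, -0.0], [-0.0, 0.0, -1.0]]
force: [-0.4, 0.7, -0.0]
finger_gap: 0.204
```

```bash
python3 -m handwheel '0 0 -0.0015 0 0 0 0; 0 0 -0.003 0 0 0 0; 0 0 -0.003 0 0 0 0'
```

```text
time_s: 8.3
position: [0.4872, 0.1182, 0.1251]
tcp_rot: [[1.0, -0.006, -0.0], [-0.006, -1.0, -0.0], [-0.0, 0.0, -1.0]]
force: [-0.1, 0.7, -0.9]
finger_gap: 0.203
```

```bash
python3 -m handwheel '0 0 -0.0015 0 0 0 0; 0 0 -0.003 0 0 0 0; 0 0 -0.003 0 0 0 0'
```

```text
time_s: 8.6
position: [0.4872, 0.1182, 0.1221]
tcp_rot: [[1.0, -0.006, -0.0], [-0.006, -1.0, -0.0], [-0.0, 0.0, -1.0]]
force: [-0.7, -0.2, -2.7]
finger_gap: 0.202
```

Depth is now 42 mm with no resistance, past the 20–40 mm jam range. Continuing gently to home.

```bash
python3 -m handwheel '0 0 -0.002 0 0 0 0; 0 0 -0.004 0 0 0 0; 0 0 -0.006 0 0 0 0; 0 0 -0.006 0 0 0 0'
```

```text
time_s: 9.0
position: [0.4872, 0.1181, 0.116]
tcp_rot: [[1.0, -0.006, -0.0], [-0.006, -1.0, -0.0], [-0.0, 0.0, -1.0]]
force: [0.5, -0.5, -1.0]
finger_gap: 0.203
```

```bash
python3 -m handwheel '0 0 -0.002 0 0 0 0; 0 0 -0.004 0 0 0 0; 0 0 -0.006 0 0 0 0; 0 0 -0.006 0 0 0 0'
```

```text
time_s: 9.4
position: [0.4871, 0.1182, 0.11]
tcp_rot: [[1.0, -0.006, -0.0], [-0.006, -1.0, -0.0], [-0.0, 0.0, -1.0]]
force: [0.4, -0.2, -1.5]
finger_gap: 0.2
```

```bash
python3 -m handwheel '0 0 -0.002 0 0 0 0; 0 0 -0.004 0 0 0 0; 0 0 -0.004 0 0 0 0'
```

```text
time_s: 9.7
position: [0.4872, 0.1182, 0.106]
tcp_rot: [[1.0, -0.006, -0.0], [-0.006, -1.0, -0.0], [-0.0, 0.0, -1.0]]
force: [-0.5, 0.0, -1.0]
finger_gap: 0.202
```

```bash
python3 -m handwheel '0 0 -0.001 0 0 0 0; 0 0 -0.0015 0 0 0 0; 0 0 -0.0015 0 0 0 0'
```

```text
time_s: 10.0
position: [0.4873, 0.1182, 0.1047]
tcp_rot: [[1.0, -0.006, -0.0], [-0.006, -1.0, -0.0], [-0.0, 0.0, -1.0]]
force: [-0.2, -1.1, -1.4]
finger_gap: 0.205
```

```bash
python3 -m handwheel '0 0 -0.0005 0 0 0 0; 0 0 -0.001 0 0 0 0; 0 0 -0.001 0 0 0 0'; python3 snap.py home side scene
```

```text
time_s: 10.3
position: [0.4873, 0.1182, 0.104]
tcp_rot: [[1.0, -0.006, 0.0], [-0.006, -1.0, 0.0], [0.0, -0.0, -1.0]]
force: [-0.5, -0.3, 3.3]
finger_gap: 0.209
```

Run:
```python
import pickle,cv2,numpy as np
d=pickle.load(open("d_home.pkl","rb"))
a=cv2.resize(d["side"]["image"][130:250,190:280],None,fx=4.4,fy=4.4,interpolation=cv2.INTER_CUBIC)
b=cv2.resize(d["scene"]["image"][180:300,310:400],None,fx=4.4,fy=4.4,interpolation=cv2.INTER_CUBIC)
cv2.imwrite("pics/home.png",np.hstack([a,b]))
```

```text
(no output)
```

View pics/home.png

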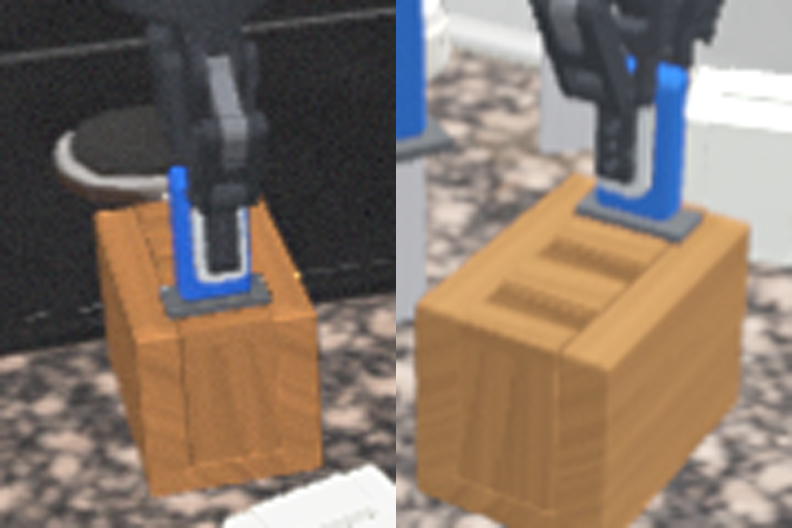

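The guard is seated at TCP z=0.104, as predicted, with a light 4 N contact. Releasing and backing straight up.

```bash
python3 -m handwheel '0 0 0 0 0 0 0.022; 0 0 0 0 0 0 0.03; 0 0 0 0 0 0 0.04; 0 0 0 0 0 0 0.045; 0 0 0 0 0 0 0.045' && python3 -m handwheel '0 0 0.02 0 0 0 0.045; 0 0 0.05 0 0 0 0.045; 0 0 0.08 0 0 0 0.045; 0 0 0.12 0 0 0 0.045; 0 0 0.15 0 0 0 0.045; 0 0 0.15 0 0 0 0.045'; python3 snap.py end side scene wrist;  python3 - <<'E'
import pickle,cv2,numpy as np
d=pickle.load(open("d_end.pkl","rb"))
a=cv2.resize(d["side"]["image"][130:250,190:280],None,fx=4.4,fy=4.4,interpolation=cv2.INTER_CUBIC)
b=cv2.resize(d["scene"]["image"][180:300,310:400],None,fx=4.4,fy=4.4,interpolation=cv2.INTER_CUBIC)
cv2.imwrite("pics/end.png",np.hstack([a,b]))
E
```

```text
time_s: 10.9
position: [0.4873, 0.1182, 0.1038]
tcp_rot: [[1.0, -0.006, -0.0], [-0.006, -1.0, 0.0], [-0.0, -0.0, -1.0]]
force: [-0.5, -0.6, -0.1]
finger_gap: 0.524
time_s: 11.5
position: [0.4888, 0.1186, 0.2574]
tcp_rot: [[1.0, -0.006, 0.005], [-0.006, -1.0, 0.002], [0.005, -0.002, -1.0]]
force: [0.9, -0.5, -1.3]
finger_gap: 0.527
```

View pics/end.png

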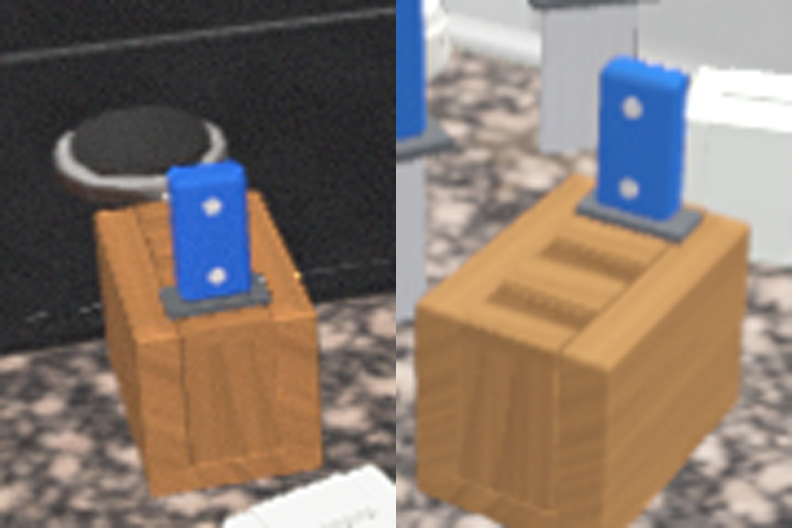

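View pics/side_end.png

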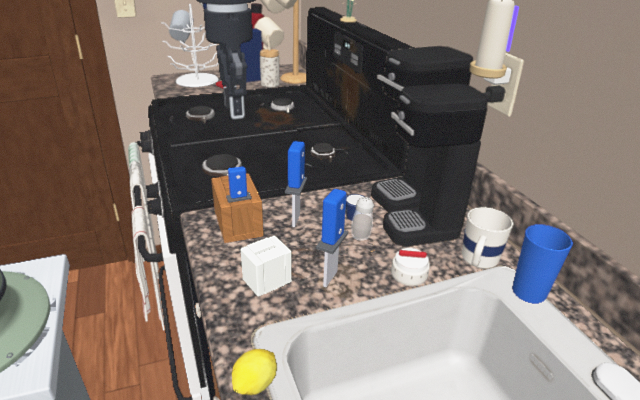

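The feeler stands upright with its guard flat on the block at side (237,190). The gripper is clear at (237,90). The timer, salt shaker and pod are where they were.

```bash
python3 -c "
from rig import ticket; print(ticket.job_done())"
```

```text
the job is handed in; nothing more can be done
None
```

The feeler is standing fully home in the right (-y) slot of the knife block, guard flat on the top face, and the job is handed in.

- **Picking it up:** I took the small blue-handled feeler from the white stand and lifted it straight up. The two larger lookalikes were left alone.
- **Feeling the slot:** I lowered it into the right slot in small steps of up to about 3–4 mm. At each reading the force stayed under about 3 N, including through the 20–40 mm depth where the blocked slots jam. The guard touched down lightly, at about 4 N and the predicted height, so the first slot I tried was the clear one. I did not feel the other two slots.
- **Last checks:** After release, the side and scene pictures show the feeler upright with its guard on the block and the gripper well clear. In the side view, the timer, salt shaker and pod are where they started. The clock read about 12 s, and no check failed or disagreed.

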